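# Right the tipped ink can and hold the printing screen at its mark

## Robot

A 6-joint arm with a two-finger parallel gripper is mounted at the origin on the work surface. World frame = base frame: x ahead of the robot, y to its left, z up, the work surface at z = 0. Lengths are in m, angles in rad, forces in N, time in s.
With the tool pointing down it reaches from about 0.325 to 0.775 m from the base axis. Payload 9.3 kg.
Tool frame: the origin (TCP) lies on the centre line of the jaws, within the pads' length; the fingertips stand 22 mm ahead of it and the grasp point (between the pads) lies 3 mm ahead of it; z points along the fingers, x is the direction in which the jaws open and shut, and the axes are right-handed (so a half turn about z gives the same grasp; the last joint's range is limited). The gripper opens to 85 mm and grips with 20 to 120 N. Pads are 22 mm wide; open, the fingers measure 114 mm over their backs; the gripper's body (76 mm by 85 mm) begins 54 mm behind the grasp point. The pads swing forward as they close: fully open they stand 13 mm farther back than shut.
Start: joints at [-1.296, 0.259, 0.021, 1.334, 0, 1.418], TCP at [0.228, -0.5, 0.253] pointing down, gripper open.
Joint ranges: [-3.04, 3.04], [-0.91, 1.82], [-1.04, 1.36], [-1.92, 1.95], [-1.52, 1.45], [-3.14, 3.14]. Speed limits (rad/s): [2.22, 2.22, 2.79, 3.14, 3.14, 3.14].

## Interface

Orientations are given as a 3x3 rotation matrix whose columns are the frame's x, y, z axes.
In Python, from workcell import monitor, camera, camera_model, job gives the robot as it stands. The module is installed in compiled form; this text tells all that it offers.
- The arm moves only by the tool drive_tool, never from a script. Its argument "commands" is a list of rows, each an object with "linear": the shift along the tool's x, y, z in cm, a list of three; "roll": the turn about the tool's z in rad; "hand": the opening, from 0 (shut) to 1 (fully open). In form: [{"linear": [dx, dy, dz], "roll": roll, "hand": hand}, ...]. A call has 1 to 8 rows; each row is the pose to reach, as a shift and turn from the pose commanded when the call began, along the tool's axes at that moment; what a row does not reach only later rows make up. A row lasts 1/8 s, in which the tool goes at most 62.5 mm and 10.7 degrees, less where a joint would pass 70% of its speed; a pose out of reach is approached as far as the arm can. A call with a gripper value outside its range is refused whole. The fingers move at their own pace and stop on an object; "grip_force" is the grip in N (left out, the last holds). Time passes only in rows, so rows that repeat a pose let the fingers close. It gives the time, the measured TCP pose, the force and the opening at its end, in the units of the state.
- monitor.get_state(): the state, without advancing time (a new reading comes with each control period).
- camera(name): name is "side" or "top"; returns (picture, depth): 400x640x3 uint8, red, green, blue; 400x640 float32, m along the optical axis (not along the pixel's ray), 0 where there is no reading.
- camera_model(name): a dict with "fx", "fy", "cx", "cy" (pixels), "R" (3x3) and "t" (3): a world point X has camera coordinates R X + t. Camera axes: x right, y down, z forward; pixel columns grow to the right and rows downward; lengths in m; the calibration is good to about 2 mm. A picture is of the moment at which its call begins. camera_model takes no time and is no camera call.
- job.sign_off(): hands the job in, once; it reports no verdict.
The state is a dict: "time_s": time; "joint_pos": joint angles; "qvel": joint speeds; "joint_efforts": joint torques, N m; "ee_pos": TCP position; "tool_rot": TCP orientation; "ft_force": force on the tool from outside, world axes, zero at the start; "moment": the same for the moment, N m; "width": finger opening in m.
Only numpy, scipy, OpenCV 4.12 (cv2) and the standard library are available. Lean on these libraries where they do the work, as an engineer would, in place of code of your own. Each camera call takes 0.05 s, during which the arm holds its last target.

## Task

Make the printing bench ready for the next sheet: stand the square ink can that has tipped over the rack's guard bar upright again on the rack floor in the gap between its two neighbours, and let go of it. Then lift the hinged printing screen by its knob, against its spring hinge, until its side pointer is level with the middle of the index clip on the quadrant, and keep it still there: the program finishes while still holding the screen up by the knob. Leave all the other things on the bench where they are and do not shift the clip.

Things in the scene. Friction and masses are not known exactly. Their poses are not given: they have to be found in the camera images.
- rack: Fixed grey ink rack, the lane: 105 mm deep (its x), 340 mm long (its y), origin at the centre of its underside, z up. Floor 8 mm thick (top at z = 8 mm); back wall on the +x side, inner face at x = +44.5 mm, top at z = 50 mm; on the robot's side (-x) a steel guard bar of 10 mm diameter along y with axis at x = -47 mm, z = 62 mm, on end posts 66 mm high at y = +-165 mm. The row of standing things runs along y at about x = 0; the gap for the can is the middle, about y = 0.
- ink_can: Loose square steel ink can, 50 x 50 mm, 112 mm tall with flat sides, then a 24 mm neck and a round black cap 30 mm wide; 136 mm overall, about 0.32 kg. Origin at the centre of its underside, z along the can to the cap. It starts tipped about 40 degrees towards the robot (towards the rack's -x), its lower face on the guard bar and its heel against the back wall; its y axis is then level, along the rack's y, so its two free side faces are those at y = +-25 mm.
- round_tin: Loose round tin, 66 mm diameter, 105 mm tall, standing in the rack about 105 mm to one side of the can. Origin at the centre of its underside. A neighbour: leave standing.
- jar: Loose amber jar, 62 mm diameter, 108 mm tall, standing in the rack about 105 mm to the other side of the can. Origin at the centre of its underside. A neighbour: leave standing.
- press: Fixed printing press base, plywood board 300 x 300 x 22 mm, origin at the centre of its underside, z up, hinge on its +x side, front towards the robot (-x). Just outside its -y edge (y = -166 mm) stands the quadrant, an upright curved aluminium strip of 170 mm radius about the hinge line, up to about 180 mm above the table.
- hinge (a point): Middle of the screen's hinge line, which runs along the press's y; 120 mm to +x of the press origin, 46 mm above the table.
- screen (a joint): Angle of the printing screen, rad: 0 lying flat, growing as its front edge (towards the robot) rises. The screen is an aluminium frame 280 mm long from the hinge, 280 mm wide, 22 mm thick with grey mesh. Its weight and a spring pull it shut at every angle; holding it by the knob takes about 5 N upward at 0 and about 7 N at 0.6 rad.
- knob (a point): Black mushroom knob fixed on the middle of the screen's front rail. This point is the foot of the stem, on the rail's upper face, 267.5 mm from the hinge line and 11 mm above the plane through it; z along the stem (up when the screen is flat). Stem 18 mm diameter and 36 mm high, then a head of 30 mm diameter up to 54 mm: fingers either side of the stem hook under the head. It turns with the screen.
- pointer (a point): Tip of the dark pointer pin (6 mm diameter) that sticks out of the screen's side rail to the press's -y side, 170 mm from the hinge line and 178 mm from the middle; moves with the screen. Axes: x to the hinge line along the screen, y along the hinge.
- clip (a point): Middle of the dark steel index clip on the quadrant, where the pointer tip will be when the screen is at the marked angle. The clip is 22 mm long along the strip, at a different place each time. Axes: x to the hinge line, y along the hinge.
- mark (a joint): Angle of the index clip about the same hinge line, rad (0.3 to 0.65), counted like screen: the two values are equal when the screen is at the mark. Clamped; not to be moved.
- tape_roll: Loose cardboard tape roll, 90 mm diameter, 24 mm tall, lying flat on the robot side of the gap between press and rack. Origin at the centre of its underside. Bystander.
- squeegee: Loose wooden squeegee 170 mm long (its y), about 40 mm wide, 30 mm tall, lying in front of the rack. Origin under its wooden handle. Bystander.
- bottle_a: Loose amber bottle, 64 mm diameter, 190 mm tall, standing behind the rack. Origin under its centre. Bystander.
- bottle_b: Loose amber bottle, 64 mm diameter, 190 mm tall, standing behind the rack. Origin under its centre. Bystander.

How it is judged:
By the outcome, as a careful person would: the job done as asked, in the order asked, and still so for the second after the job is handed in, while the arm keeps its last pose, push and grip.
It also fails if it takes over 54 s, if anything falls off the work surface, if the arm or the gripper's body presses on something with over 40 N, if the wrist force passes 120 N, or if a joint passes its speed limit or range.

## Working session

There is one attempt and no reset: what is moved stays moved. The work goes in short steps, Python scripts to look and compute and a tool call to move; the robot and the scene stay as the last step left them, time stands still between calls to the robot, and variables do not carry over. Pictures are saved under pics/ and viewed, and the job is handed in when it is done.

Besides the shell and the picture viewer there is one more tool, called after "Call:" as name([rows], argument=value, ...), one row to a line, values as JSON. drive_tool: Moves the arm, as the interface text tells. Its arguments: {"type":"object","properties":{"commands":{"type":"array","items":{"type":"object","properties":{"linear":{"type":"array","items":{"type":"number"}},"roll":{"type":"number"},"hand":{"type":"number"}}}},"grip_force":{"type":"number"}},"required":["commands"]}

```bash
mkdir -p pics; ls; cat > h.py <<'E'
import numpy as np, cv2
from workcell import monitor, camera, camera_model, job
def snap(n,tag):
    im,d=camera(n); cv2.imwrite(f'pics/{tag}.png',cv2.cvtColor(im,cv2.COLOR_RGB2BGR)); np.savez(f'{tag}.npz',im=im,d=d); return im,d
def pt(n,u,v,d):
    m=camera_model(n); R=np.array(m['R']);t=np.array(m['t'])
    c=np.array([(u-m['cx'])/m['fx']*d,(v-m['cy'])/m['fy']*d,d]); return R.T@(c-t)
def cloud(n,d):
    m=camera_model(n); R=np.array(m['R']);t=np.array(m['t'])
    v,u=np.indices(d.shape); c=np.stack([(u-m['cx'])/m['fx']*d,(v-m['cy'])/m['fy']*d,d],-1)
    P=(c-t)@R; P[d==0]=np.nan; return P
def plane(n,u,v,ax,val):
    m=camera_model(n); R=np.array(m['R']);t=np.array(m['t'])
    o=-R.T@t; r=R.T@np.array([(u-m['cx'])/m['fx'],(v-m['cy'])/m['fy'],1]); return o+r*(val-o[ax])/r[ax]
def proj(n,X):
    m=camera_model(n); c=np.array(m['R'])@np.array(X)+np.array(m['t']); return m['fx']*c[0]/c[2]+m['cx'],m['fy']*c[1]/c[2]+m['cy']
E
python3 - <<'E'
from h import *
for n in('side','top'):
    snap(n,n+'0'); m=camera_model(n); print(n,m['fx'],m['cx'],m['cy'],-np.array(m['R']).T@np.array(m['t']),np.round(m['R'],2))
s=monitor.get_state(); print({k:np.round(v,3) for k,v in s.items()})
E
```

```text
pics
side 426.73701598035456 322.90318474209744 197.6482338313429 [0.00507143 0.75904415 0.63877984] [[-0.81 -0.58 -0.01]
 [-0.29  0.43 -0.86]
 [ 0.5  -0.69 -0.52]]
top 421.2832856216775 318.6607392235417 205.95170918079594 [0.40689298 0.0168828  1.22012255] [[-0.01 -1.    0.03]
 [-0.99  0.01 -0.14]
 [ 0.14 -0.03 -0.99]]
{'time_s': np.float64(0.1), 'joint_pos': array([-1.296,  0.259,  0.021,  1.334,  0.   ,  1.418]), 'qvel': array([-0.   , -0.002,  0.003, -0.001, -0.001, -0.   ]), 'joint_efforts': array([ 6.0000e-03, -5.5669e+01,  3.4507e+01,  1.2000e-02, -0.0000e+00,
       -0.0000e+00]), 'ee_pos': array([ 0.228, -0.5  ,  0.253]), 'tool_rot': array([[ 0.415, -0.91 , -0.   ],
       [-0.91 , -0.415,  0.001],
       [-0.001, -0.   , -1.   ]]), 'ft_force': array([-0.327, -0.03 ,  0.333]), 'moment': array([-0.013, -0.021, -0.008]), 'width': np.float64(0.085)}
```

View pics/side0.png

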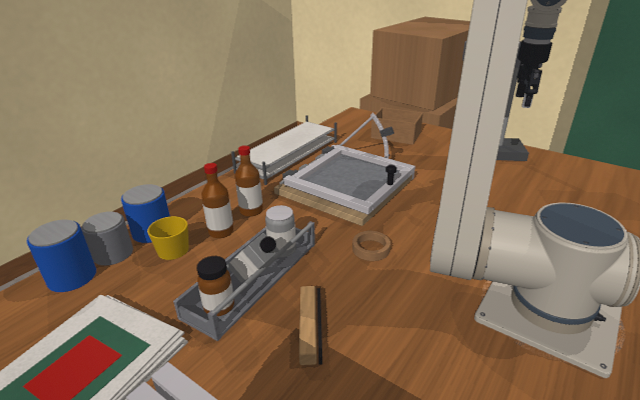

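View pics/top0.png

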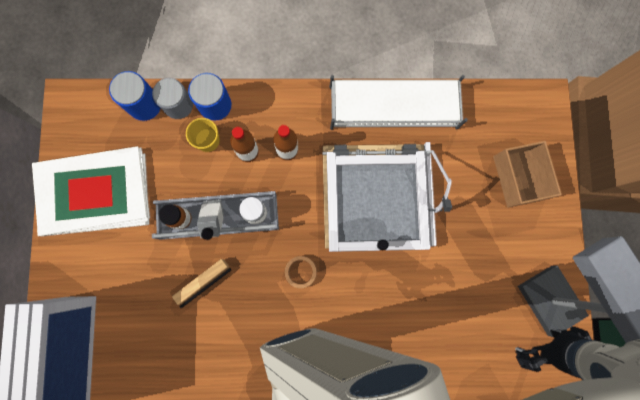

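The top view shows the tipped can, with its cap at (207,234), between the jar at (172,215) and the tin at (252,208). The knob is at (383,245) and the clip at about (446,204). The side view has the knob at (391,172) and the clip at (387,131). Next I'll measure.

```bash
python3 - <<'E'
from h import *
t=np.load('top0.npz');s=np.load('side0.npz')
c=cv2.resize(t['im'][170:260,140:300],None,fx=5,fy=5,interpolation=2)[...,::-1]; cv2.imwrite('pics/a.png',c)
c=cv2.resize(t['im'][135:260,320:470],None,fx=4.5,fy=4.5,interpolation=2)[...,::-1]; cv2.imwrite('pics/b.png',c)
c=cv2.resize(s['im'][100:220,270:430],None,fx=5,fy=5,interpolation=2)[...,::-1]; cv2.imwrite('pics/c.png',c)
P=cloud('top',t['d'])
for u,v in [(207,234),(172,214),(252,208),(383,245),(446,204),(384,165),(215,190),(215,234),(240,133),(284,130),(300,270),(200,283),(340,160),(427,160),(332,247),(427,247),(155,235),(277,230),(275,195)]: print((u,v),np.round(P[v,u],4))
E
```

```text
(207, 234) [0.4898 0.2744 0.1271]
(172, 214) [0.5434 0.3681 0.1195]
(252, 208) [0.558  0.161  0.1157]
(383, 245) [ 0.4574 -0.1836  0.1099]
(446, 204) [ 0.561  -0.347   0.1401]
(384, 165) [ 0.6903 -0.2068  0.0398]
(215, 190) [ 0.6282  0.2847 -0.0019]
(215, 234) [0.4915 0.2595 0.1011]
(240, 133) [0.7394 0.1836 0.1882]
(284, 130) [0.7463 0.0727 0.1897]
(300, 270) [ 0.3936  0.0375 -0.0033]
(200, 283) [0.3618 0.3139 0.0267]
(340, 160) [ 0.7017 -0.0787  0.0557]
(427, 160) [ 0.705  -0.333   0.0378]
(332, 247) [ 0.456  -0.0521  0.0526]
(427, 247) [ 0.4531 -0.3162  0.0543]
(155, 235) [0.493  0.4283 0.0673]
(277, 230) [ 0.5092  0.1035 -0.0026]
(275, 195) [0.6087 0.108  0.0178]
```

View pics/a.png

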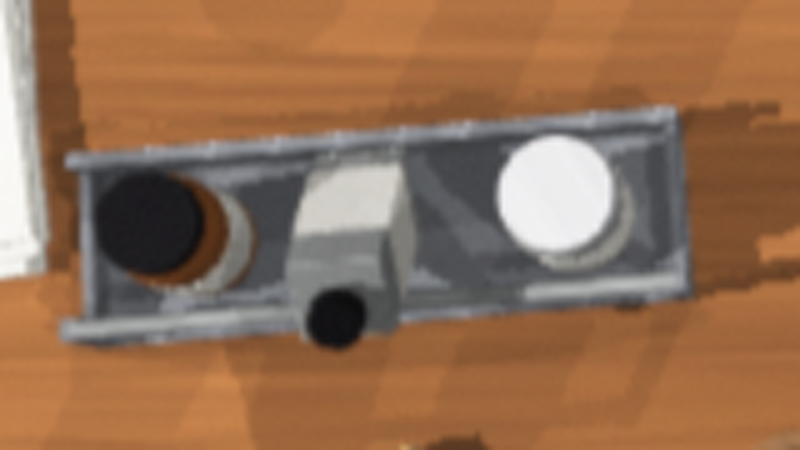

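View pics/b.png

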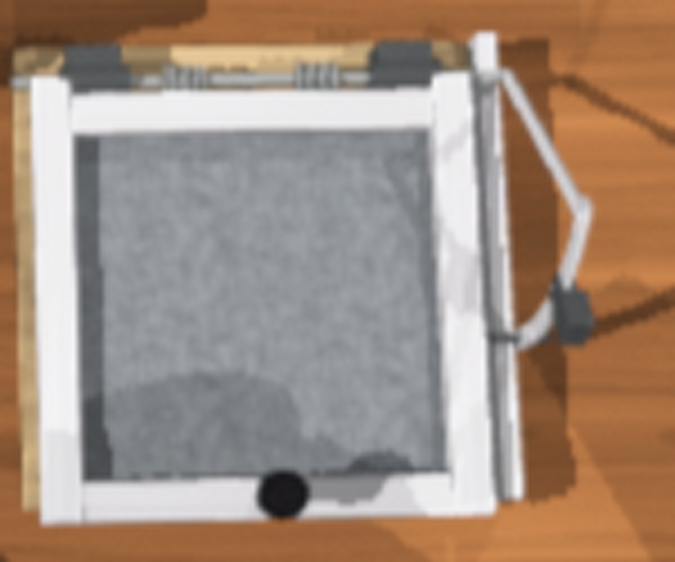

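View pics/c.png

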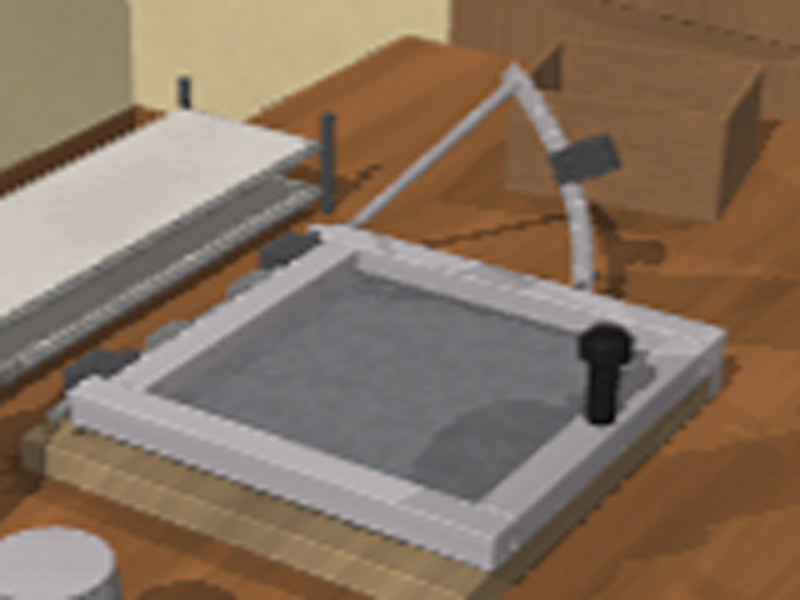

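```bash
python3 - <<'E'
from h import *
A=lambda x,y,z:plane('top',140+x/5-.4,170+y/5-.4,2,z)
B=lambda x,y,z:plane('top',320+x/4.5-.4,135+y/4.5-.4,2,z)
a,b=A(62,330,.062),A(690,290,.062); print('bar',a,b,np.linalg.norm(a-b),np.arctan2(-(b-a)[0]*-1,0)); d=(a-b)/np.linalg.norm(a-b); print('rack ydir',d,'yaw',np.arctan2(-d[0],d[1]))
c,e=A(67,160,.05),A(675,112,.05); print('back',c,e,np.linalg.norm(c-e)); d2=(c-e)/np.linalg.norm(c-e);print(np.arctan2(-d2[0],d2[1]))
print('cap',A(336,318,.13)); print('tin',A(556,193,.113)); print('jar',A(148,223,.116))
# can sides at upper edge of body  
for x,y in[(290,285),(388,283),(305,195),(405,170)]: print('can',A(x,y,.1),)
print('knob top',B(283,494,.111))
print('scr corners',[B(*q,.057) for q in[(42,523),(495,515),(32,78),(470,72)]])
print('rod',B(12,82,.046),B(500,76,.046))
print('board',B(12,45,.022),B(24,512,.022))
t=np.load('top0.npz')
P=cloud('top',t['d']); im=t['im'].astype(int)
# dark clip
for nm,n,box in(('top','top',(195,215,438,456)),('side','side',(124,140,376,396))):
  z=np.load(n+'0.npz'); im=z['im'].astype(int); Q=cloud(n,z['d']); v0,v1,u0,u1=box
  m=(im[...,:].max(-1)<110)&(im.max(-1)-im.min(-1)<25); M=np.zeros_like(m); M[v0:v1,u0:u1]=m[v0:v1,u0:u1]
  v,u=np.where(M); p=Q[M]; print(nm,len(u),u.mean(),v.mean(),u.min(),u.max(),v.min(),v.max(),np.nanmedian(p,0),np.nanmin(p,0),np.nanmax(p,0))
# knob
  m=im.max(-1)<50; 
for n,box in(('top',(235,255,373,393)),('side',(160,188,380,402))):
  z=np.load(n+'0.npz'); im=z['im'].astype(int); Q=cloud(n,z['d']);v0,v1,u0,u1=box
  m=im.max(-1)<60;M=np.zeros_like(m); M[v0:v1,u0:u1]=m[v0:v1,u0:u1];v,u=np.where(M);p=Q[M];print('knob',n,u.mean(),v.mean(),u.min(),u.max(),v.min(),v.max(),np.nanmedian(p,0),np.nanmin(p,0),np.nanmax(p,0))
# can box cloud in side view
z=np.load('side0.npz');Q=cloud('side',z['d'])
for u,v in[(268,245),(281,213),(213,265)]:print('side',u,v,Q[v,u])
E
python3 -c "
import cv2,numpy as np
z=np.load('side0.npz');cv2.imwrite('pics/d.png',cv2.resize(z['im'][190:340,170:330],None,fx=4,fy=4,interpolation=2)[...,::-1])"
```

```text
bar [0.49183566 0.43823214 0.062     ] [0.51038809 0.09731976 0.062     ] 0.3414168216995235 1.5707963267948966
rack ydir [-0.05433952  0.99852252  0.        ] yaw 0.0543662986684251
back [0.58725364 0.44387114 0.05      ] [0.61187958 0.10672333 0.05      ] 0.3380459825749384
0.07291248506581105
cap [0.49161317 0.27425364 0.13      ]
tin [0.55788523 0.16447986 0.113     ]
jar [0.54341304 0.37644981 0.116     ]
can [0.51167397 0.30595603 0.1       ]
can [0.51224608 0.25441701 0.1       ]
can [0.55969351 0.29936016 0.1       ]
can [0.57272878 0.24668498 0.1       ]
knob top [ 0.45900543 -0.18207298  0.111     ]
scr corners [array([ 0.44545811, -0.04325995,  0.057     ]), array([ 0.44726331, -0.32236485,  0.057     ]), array([ 0.72510907, -0.04124306,  0.057     ]), array([ 0.72775117, -0.32008229,  0.057     ])]
rod [ 0.72555644 -0.02900016  0.046     ] [ 0.72805658 -0.34254714  0.046     ]
board [ 0.75686938 -0.03026508  0.022     ] [ 0.45363621 -0.03382879  0.022     ]
top 98 446.1326530612245 204.4387755102041 440 451 196 210 [ 0.56029368 -0.34891426  0.13661851] [ 0.54632544 -0.36364433  0.04560783] [ 0.58457607 -0.34312642  0.14596215]
side 97 386.5154639175258 131.53608247422682 380 393 127 136 [ 0.56327274 -0.34608057  0.13088268] [ 0.544288   -0.56273298  0.03305423] [ 0.65080651 -0.33982075  0.14812433]
knob top 382.4578313253012 244.34939759036143 378 387 240 249 [ 0.45992488 -0.18137867  0.10922723] [ 0.44695929 -0.19491264  0.10386321] [ 0.47075154 -0.17038188  0.11406307]
knob side 390.3071428571429 173.6 386 395 165 184 [ 0.45696943 -0.177192    0.09683464] [ 0.44597    -0.28134392  0.04098279] [ 0.49248538 -0.1671148   0.11440823]
side 268 245 [0.48728259 0.28056143 0.12534761]
side 281 213 [0.55288696 0.16505643 0.11371038]
side 213 265 [0.5403949  0.37698255 0.11587933]
```

View pics/d.png

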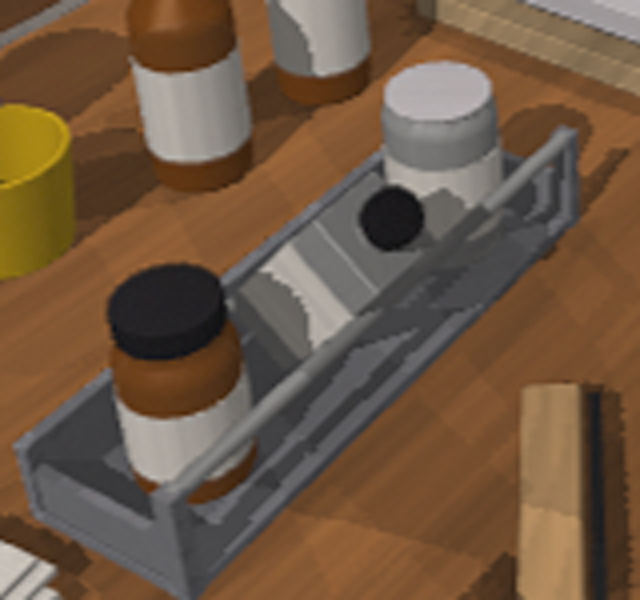

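Call:
drive_tool([
  {"linear": [-29.3, -29.2, 0], "roll": -1.39, "hand": 1},
  {"linear": [-29.3, -29.2, 0], "roll": -1.39, "hand": 1},
  {"linear": [-29.3, -29.2, 0], "roll": -1.39, "hand": 1},
  {"linear": [-29.3, -29.2, 0], "roll": -1.39, "hand": 1},
  {"linear": [-29.3, -29.2, 0], "roll": -1.39, "hand": 1},
  {"linear": [-29.3, -29.2, 0], "roll": -1.39, "hand": 1},
  {"linear": [-29.3, -29.2, 0], "roll": -1.39, "hand": 1},
  {"linear": [-29.3, -29.2, 0], "roll": -1.39, "hand": 1},
], grip_force=20)

```text
time_s: 1.1
ee_pos: [0.3726, -0.1102, 0.2532]
tool_rot: [[0.968, 0.253, -0.0], [0.253, -0.968, 0.0], [0.0, -0.0, -1.0]]
ft_force: [0.3, -0.4, 0.5]
width: 0.0852
```

Call:
drive_tool([
  {"linear": [23.5, -33.7, 0], "roll": -1.38, "hand": 1},
  {"linear": [23.5, -33.7, 0], "roll": -1.38, "hand": 1},
  {"linear": [23.5, -33.7, 0], "roll": -1.38, "hand": 1},
  {"linear": [23.5, -33.7, 0], "roll": -1.38, "hand": 1},
  {"linear": [23.5, -33.7, 0], "roll": -1.38, "hand": 1},
  {"linear": [23.5, -33.7, 0], "roll": -1.38, "hand": 1},
  {"linear": [23.5, -33.7, 0], "roll": -1.38, "hand": 1},
  {"linear": [23.5, -33.7, 0], "roll": -1.38, "hand": 1},
])

```text
time_s: 2.1
ee_pos: [0.518, 0.274, 0.2519]
tool_rot: [[-0.063, 0.998, -0.002], [0.998, 0.063, -0.0], [-0.0, -0.002, -1.0]]
ft_force: [-0.6, -0.3, 0.0]
width: 0.0854
```

```bash
python3 - <<'E'
from h import *
im,d=snap('side','side1');cv2.imwrite('pics/s1.png',cv2.resize(im[60:340,130:430],None,fx=2.1,fy=2.1,interpolation=2)[...,::-1])
s=monitor.get_state();print(s['ee_pos'],np.round(s['tool_rot'],3),s['joint_pos'])
E
```

```text
[0.51772231 0.27294132 0.2521218 ] [[-0.064  0.998 -0.002]
 [ 0.998  0.064 -0.001]
 [-0.    -0.002 -1.   ]] [3.41829952e-01 3.20950276e-01 1.07292780e-01 1.35895304e+00
 1.14349148e-05 2.77771364e-01]
```

View pics/s1.png

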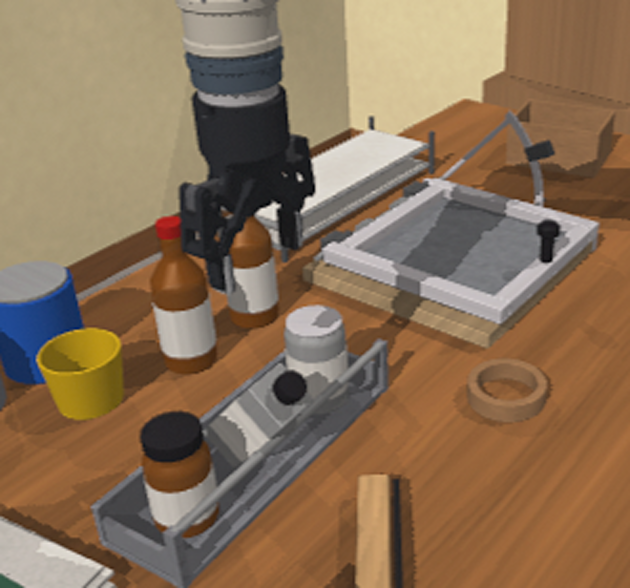

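The gripper is above the can and lined up with the rack's long axis. The row is undisturbed in the picture: cap at about (290,388), jar at (178,465), tin at (316,350). Next I'll descend.

Call:
drive_tool([
  {"linear": [0.2, -0.3, 5], "roll": 0, "hand": 1},
  {"linear": [0.2, -0.3, 9], "roll": 0, "hand": 1},
  {"linear": [0.2, -0.3, 12], "roll": 0, "hand": 1},
  {"linear": [0.2, -0.3, 14], "roll": 0, "hand": 1},
  {"linear": [0.2, -0.3, 15.4], "roll": 0, "hand": 1},
  {"linear": [0.2, -0.3, 15.4], "roll": 0, "hand": 1},
])

```text
time_s: 2.9
ee_pos: [0.5143, 0.273, 0.0986]
tool_rot: [[-0.055, 0.998, -0.002], [0.998, 0.055, -0.001], [-0.0, -0.002, -1.0]]
ft_force: [0.5, -0.2, 0.5]
width: 0.0854
```

```bash
python3 - <<'E'
from h import *
im,d=snap('side','side2');cv2.imwrite('pics/s2.png',cv2.resize(im[120:340,150:350],None,fx=2.7,fy=2.7,interpolation=2)[...,::-1])
s=monitor.get_state();print(s['ee_pos'],s['ft_force'])
E
```

```text
[0.51471541 0.2732307  0.09942948] [-0.34561284 -0.22142255 -0.61403712]
```

View pics/s2.png

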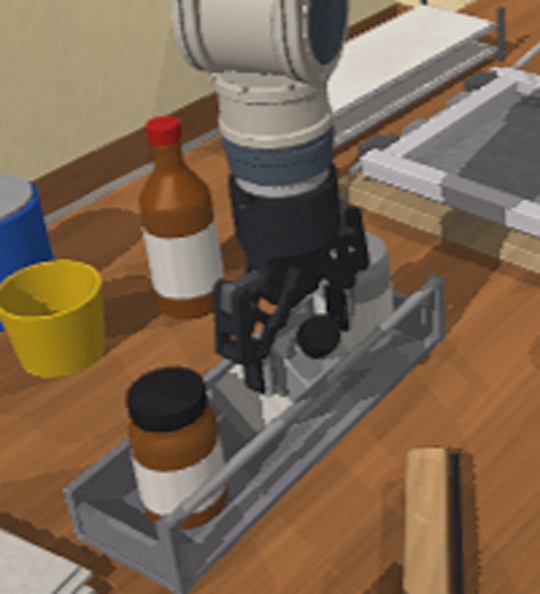

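The fingers straddle the can (about (270,380) and (345,320)) and touch nothing else. I'll close lightly.

Call:
drive_tool([
  {"linear": [0, 0, 0], "roll": 0, "hand": 0},
  {"linear": [0, 0, 0], "roll": 0, "hand": 0},
  {"linear": [0, 0, 0], "roll": 0, "hand": 0},
  {"linear": [0, 0, 0], "roll": 0, "hand": 0},
  {"linear": [0, 0, 0], "roll": 0, "hand": 0},
], grip_force=20)

```text
time_s: 3.58
ee_pos: [0.5152, 0.2736, 0.0999]
tool_rot: [[-0.056, 0.998, 0.001], [0.998, 0.056, 0.001], [0.0, 0.001, -1.0]]
ft_force: [1.0, 0.5, 6.6]
width: 0.0505
```

Call:
drive_tool([
  {"linear": [0, 0.5, -0.5], "roll": 0, "hand": 0},
  {"linear": [0, 1.1, -0.8], "roll": 0, "hand": 0},
  {"linear": [0, 1.7, -1.0], "roll": 0, "hand": 0},
  {"linear": [0, 2.4, -1.1], "roll": 0, "hand": 0},
  {"linear": [0, 3.1, -1.1], "roll": 0, "hand": 0},
  {"linear": [0, 3.9, -1.1], "roll": 0, "hand": 0},
  {"linear": [0, 4.6, -1.0], "roll": 0, "hand": 0},
  {"linear": [0, 4.6, -1.0], "roll": 0, "hand": 0},
])

```text
time_s: 4.58
ee_pos: [0.5615, 0.2759, 0.109]
tool_rot: [[-0.056, 0.998, 0.001], [0.998, 0.056, -0.0], [-0.0, 0.001, -1.0]]
ft_force: [0.0, 0.5, -3.4]
width: 0.0499
```

```bash
python3 - <<'E'
from h import *
im,d=snap('side','side3');cv2.imwrite('pics/s3.png',cv2.resize(im[120:340,150:350],None,fx=2.7,fy=2.7,interpolation=2)[...,::-1])
s=monitor.get_state();print(s['ee_pos'],s['ft_force'],s['width'])
E
```

```text
[0.56134628 0.27592599 0.10910778] [-0.25613062  0.52579976 -3.00137307] 0.04971557033878768
```

View pics/s3.png

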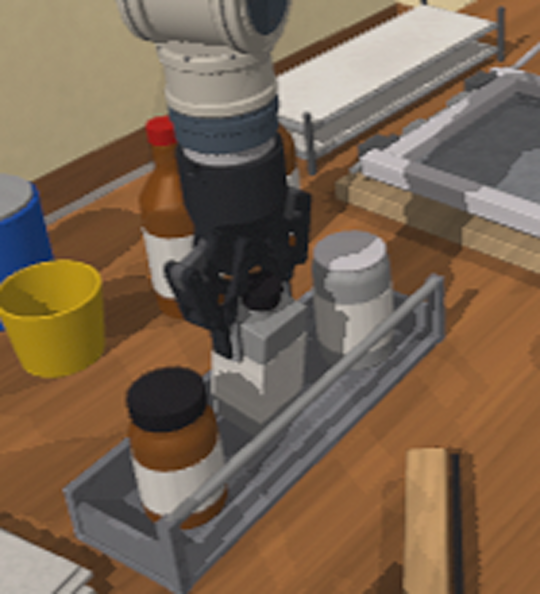

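The can now hangs nearly upright in the gap (body about (215–305, 300–415)), and its neighbours are untouched. I'll move it toward the middle and lower it gently.

Call:
drive_tool([
  {"linear": [0, -0.3, 0], "roll": 0, "hand": 0},
  {"linear": [0, -0.6, 0], "roll": 0, "hand": 0},
  {"linear": [0, -0.6, 0.2], "roll": 0, "hand": 0},
  {"linear": [0, -0.6, 0.3], "roll": 0, "hand": 0},
  {"linear": [0, -0.6, 0.4], "roll": 0, "hand": 0},
  {"linear": [0, -0.6, 0.5], "roll": 0, "hand": 0},
  {"linear": [0, -0.6, 0.5], "roll": 0, "hand": 0},
])

```text
time_s: 5.5
ee_pos: [0.5564, 0.2759, 0.107]
tool_rot: [[-0.056, 0.998, 0.006], [0.998, 0.056, 0.001], [0.001, 0.006, -1.0]]
ft_force: [0.0, -1.5, 14.8]
width: 0.0498
```

```bash
python3 - <<'E'
from h import *
im,d=snap('side','side4');cv2.imwrite('pics/s4.png',cv2.resize(im[170:310,200:300],None,fx=4.2,fy=4.2,interpolation=2)[...,::-1])
s=monitor.get_state();print(s['ee_pos'],s['ft_force'],s['moment'],s['width'])
E
```

```text
[0.556418   0.27588842 0.10698075] [ 0.29788693 -1.31973539 14.71390832] [-0.36532763  0.04670637  0.02081879] 0.04961957846174227
```

View pics/s4.png

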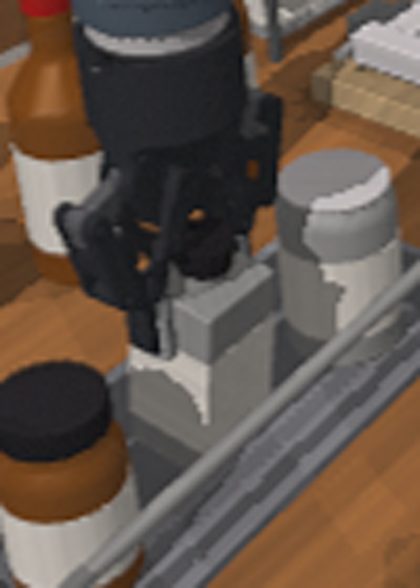

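Call:
drive_tool([
  {"linear": [0, 0, -0.2], "roll": 0, "hand": 0},
  {"linear": [0, 0, -0.25], "roll": 0, "hand": 0.7},
  {"linear": [0, 0, -0.25], "roll": 0, "hand": 0.8},
  {"linear": [0, 0, -0.25], "roll": 0, "hand": 0.9},
  {"linear": [0, 0, -0.25], "roll": 0, "hand": 0.9},
])

```text
time_s: 6.18
ee_pos: [0.5545, 0.2756, 0.1066]
tool_rot: [[-0.056, 0.998, -0.0], [0.998, 0.056, -0.0], [-0.0, -0.0, -1.0]]
ft_force: [-0.9, 0.3, 0.3]
width: 0.0769
```

```bash
python3 - <<'E'
from h import *
im,d=snap('side','side5');cv2.imwrite('pics/s5.png',cv2.resize(im[170:310,170:330],None,fx=4,fy=4,interpolation=2)[...,::-1])
s=monitor.get_state();print(s['ee_pos'],s['ft_force'],s['moment'],s['width'])
E
```

```text
[0.55457499 0.27561387 0.10663882] [-0.19723398 -0.32977963  0.05484055] [ 0.02590008  0.00990086 -0.02540474] 0.0770831979253277
```

View pics/s5.png

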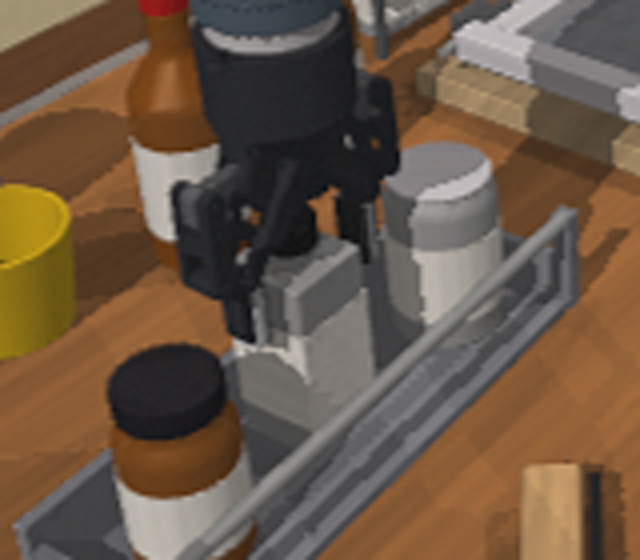

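The can stands free between the opened fingers, upright by eye. I'll rise straight up.

Call:
drive_tool([
  {"linear": [0, 0, -1], "roll": 0, "hand": 0.9},
  {"linear": [0, 0, -4], "roll": 0, "hand": 0.9},
  {"linear": [0, 0, -8], "roll": 0, "hand": 0.9},
  {"linear": [0, 0, -12], "roll": 0, "hand": 1},
  {"linear": [0, 0, -14.5], "roll": 0, "hand": 1},
  {"linear": [0, 0, -14.5], "roll": 0, "hand": 1},
])

```text
time_s: 6.98
ee_pos: [0.5553, 0.2758, 0.2546]
tool_rot: [[-0.056, 0.998, 0.004], [0.998, 0.056, 0.001], [0.001, 0.004, -1.0]]
ft_force: [0.0, 0.3, -0.4]
width: 0.0856
```

```bash
python3 - <<'E'
from h import *
im,d=snap('side','side6');cv2.imwrite('pics/s6.png',cv2.resize(im[170:310,170:330],None,fx=4,fy=4,interpolation=2)[...,::-1])
P=cloud('side',d)
for u,v in[(247,247)]:print(P[v,u])
s=monitor.get_state();print(s['ee_pos'],s['ft_force'],np.round(s['tool_rot'],3))
# mark angle: hinge & clip
H=np.array([.7268,.046])
for c in([.5603,.1366],[.5633,.1309],[.561,.1401]): 
  e=np.array(c)-H; print('clip r',np.hypot(*e),'ang',np.arctan2(e[1],-e[0]))
# cross-section: project candidate clip points for angle a into both views
for a in np.arange(.45,.66,.05):
  X=[.7268-.17*np.cos(a),-.3605+.0,.046+.17*np.sin(a)]
  print(round(a,2),np.round(proj('top',X),1),np.round(proj('side',X),1))
E
```

```text
[0.53823408 0.28998914 0.10393767]
[0.55482189 0.27568123 0.25289232] [0.39295278 0.58257676 0.02130577] [[-0.056  0.998  0.002]
 [ 0.998  0.056  0.001]
 [ 0.001  0.002 -1.   ]]
clip r 0.18955371270434138 ang 0.4983362382549529
clip r 0.18422882510617059 ang 0.478941390993592
clip r 0.19064220414168523 ang 0.5162183412197109
0.45 [448.3 200.3] [385.3 132.9]
0.5 [449.1 198.4] [384.3 130.3]
0.55 [450.  196.4] [383.3 127.8]
0.6 [450.8 194.2] [382.1 125.4]
0.65 [451.6 191.9] [380.8 122.9]
```

View pics/s6.png

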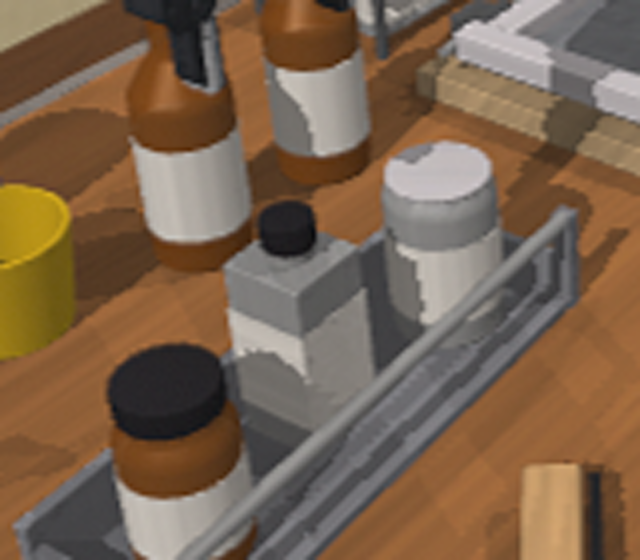

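The can stands upright in the gap (cap at (287,228), body (230–372, 245–430)), with the jar and tin in place. Next is the knob.

Call:
drive_tool([
  {"linear": [-45.2, -12.1, 0], "roll": 0.05, "hand": 1},
  {"linear": [-45.2, -12.1, 0], "roll": 0.05, "hand": 1},
  {"linear": [-45.2, -12.1, 0], "roll": 0.05, "hand": 1},
  {"linear": [-45.2, -12.1, 0], "roll": 0.05, "hand": 1},
  {"linear": [-45.2, -12.1, 0], "roll": 0.05, "hand": 1},
  {"linear": [-45.2, -12.1, 0], "roll": 0.05, "hand": 1},
  {"linear": [-45.2, -12.1, 0], "roll": 0.05, "hand": 1},
  {"linear": [-45.2, -12.1, 0], "roll": 0.05, "hand": 1},
])

```text
time_s: 8.02
ee_pos: [0.4579, -0.1849, 0.2507]
tool_rot: [[-0.004, 1.0, -0.002], [1.0, 0.004, 0.001], [0.001, -0.002, -1.0]]
ft_force: [-0.1, -0.4, 0.1]
width: 0.0856
```

Call:
drive_tool([
  {"linear": [0, 0, 0], "roll": 0, "hand": 1},
  {"linear": [0, 0, 0], "roll": 0, "hand": 1},
])

```text
time_s: 8.28
ee_pos: [0.4589, -0.1819, 0.2512]
tool_rot: [[-0.006, 1.0, -0.001], [1.0, 0.006, 0.001], [0.001, -0.001, -1.0]]
ft_force: [0.5, -0.0, 1.3]
width: 0.0857
```

```bash
python3 - <<'E'
from h import *
im,d=snap('side','side7');cv2.imwrite('pics/s7.png',cv2.resize(im[60:260,260:460],None,fx=2.9,fy=2.9,interpolation=2)[...,::-1])
im,d=snap('top','top7');cv2.imwrite('pics/t7.png',cv2.resize(im[120:300,140:460],None,fx=2.4,fy=2.4,interpolation=2)[...,::-1])
s=monitor.get_state();print(s['ee_pos'],s['ft_force'],np.round(s['tool_rot'],3),s['joint_pos'])
E
```

```text
[ 0.45926651 -0.18136995  0.25152449] [-0.10692307 -0.45841189 -0.19277293] [[-0.007  1.    -0.   ]
 [ 1.     0.007  0.001]
 [ 0.001 -0.    -1.   ]] [-5.46354943e-01  1.63588220e-01 -1.07584150e-01  1.30025698e+00
  2.09484240e-04 -5.53853411e-01]
```

View pics/s7.png

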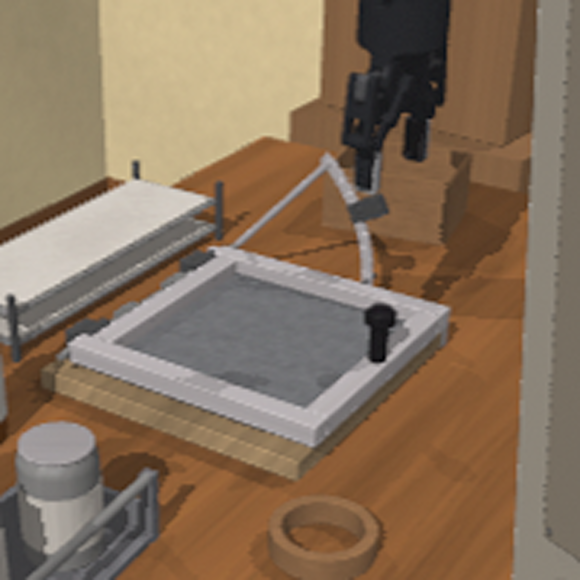

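View pics/t7.png

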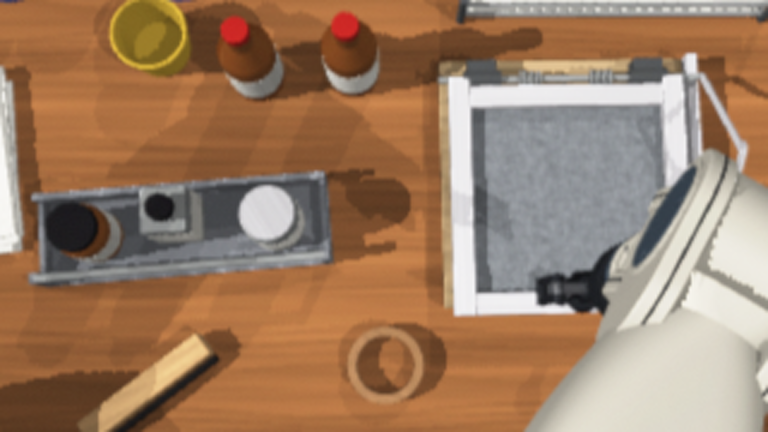

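The gripper is centred over the knob. The clip is at (367,207) in the side crop, the can stands at (160,208) in the top crop, and the other items are unchanged. I'll descend and grip.

Call:
drive_tool([
  {"linear": [0, 0, 5], "roll": 0, "hand": 1},
  {"linear": [0, 0, 10], "roll": 0, "hand": 1},
  {"linear": [0, 0, 13], "roll": 0, "hand": 1},
  {"linear": [0, 0, 15], "roll": 0, "hand": 1},
  {"linear": [0, 0, 16], "roll": 0, "hand": 1},
  {"linear": [0, 0, 16.5], "roll": 0, "hand": 1},
  {"linear": [0, 0, 16.5], "roll": 0, "hand": 1},
])

```text
time_s: 9.25
ee_pos: [0.4595, -0.1823, 0.0871]
tool_rot: [[-0.007, 1.0, 0.0], [1.0, 0.007, -0.0], [-0.0, 0.0, -1.0]]
ft_force: [0.1, -0.2, 0.0]
width: 0.0852
```

Call:
drive_tool([
  {"linear": [0, 0, 0], "roll": 0, "hand": 0},
  {"linear": [0, 0, 0], "roll": 0, "hand": 0},
  {"linear": [0, 0, 0], "roll": 0, "hand": 0},
  {"linear": [0, 0, 0], "roll": 0, "hand": 0},
  {"linear": [0, 0, 0], "roll": 0, "hand": 0},
  {"linear": [0, 0, 0], "roll": 0, "hand": 0},
  {"linear": [0, 0, 0], "roll": 0, "hand": 0},
], grip_force=30)

```text
time_s: 10.12
ee_pos: [0.4593, -0.1845, 0.0874]
tool_rot: [[-0.005, 1.0, 0.0], [1.0, 0.005, -0.004], [-0.004, 0.0, -1.0]]
ft_force: [-3.0, -9.4, 1.7]
width: 0.0285
```

```bash
python3 - <<'E'
from h import *
im,d=snap('side','side8');cv2.imwrite('pics/s8.png',cv2.resize(im[60:260,260:460],None,fx=2.9,fy=2.9,interpolation=2)[...,::-1])
s=monitor.get_state();print(s['ee_pos'],s['ft_force'],s['width'])
E
```

```text
[ 0.45933666 -0.18447016  0.08736553] [-3.0926549  -9.76313538  0.86187205] 0.028366799752886387
```

View pics/s8.png

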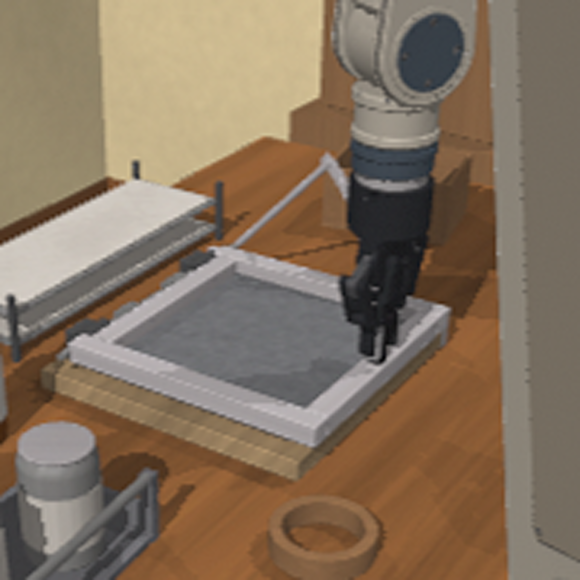

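Width 28.5 mm means the pads closed on the head, and the tool sits about 3 mm off-centre. I'll reopen, centre it, and go slightly lower to see whether the pads fit under the head on the stem.

Call:
drive_tool([
  {"linear": [0, 0, 0], "roll": 0, "hand": 0.7},
  {"linear": [0, 0, 0], "roll": 0, "hand": 0.7},
  {"linear": [-0.3, 0, 0.3], "roll": 0, "hand": 0.7},
  {"linear": [-0.3, 0, 0.6], "roll": 0, "hand": 0.7},
  {"linear": [-0.3, 0, 0.6], "roll": 0, "hand": 0},
  {"linear": [-0.3, 0, 0.6], "roll": 0, "hand": 0},
  {"linear": [-0.3, 0, 0.6], "roll": 0, "hand": 0},
  {"linear": [-0.3, 0, 0.6], "roll": 0, "hand": 0},
], grip_force=30)

```text
time_s: 11.18
ee_pos: [0.4591, -0.1846, 0.0806]
tool_rot: [[-0.007, 1.0, -0.0], [1.0, 0.007, 0.002], [0.002, -0.0, -1.0]]
ft_force: [1.2, 4.4, -1.2]
width: 0.0259
```

Call:
drive_tool([
  {"linear": [0, 0, 0], "roll": 0, "hand": 0},
  {"linear": [0, 0, 0], "roll": 0, "hand": 0},
])

```text
time_s: 11.42
ee_pos: [0.459, -0.1846, 0.0806]
tool_rot: [[-0.007, 1.0, -0.0], [1.0, 0.007, 0.002], [0.002, -0.0, -1.0]]
ft_force: [0.6, 5.2, -1.4]
width: 0.0258
```

25.9 mm: the pads still ride on the rounded underside of the head, and the rail leaves no room to go lower. A grip centred on the head, with tips well clear of the rail, is firmer for the tilt. I'll regrip there.

Call:
drive_tool([
  {"linear": [0, 0, 0], "roll": 0, "hand": 0.6},
  {"linear": [0.1, 0, 0], "roll": 0, "hand": 0.6},
  {"linear": [0.1, 0, -0.8], "roll": 0, "hand": 0.6},
  {"linear": [0.1, 0, -1.5], "roll": 0, "hand": 0.6},
  {"linear": [0.1, 0, -1.5], "roll": 0, "hand": 0},
  {"linear": [0.1, 0, -1.5], "roll": 0, "hand": 0},
  {"linear": [0.1, 0, -1.5], "roll": 0, "hand": 0},
  {"linear": [0.1, 0, -1.5], "roll": 0, "hand": 0},
], grip_force=60)

```text
time_s: 12.42
ee_pos: [0.4594, -0.1846, 0.0959]
tool_rot: [[-0.006, 1.0, 0.0], [1.0, 0.006, -0.0], [-0.0, 0.0, -1.0]]
ft_force: [-0.1, 0.4, 5.1]
width: 0.0282
```

Call:
drive_tool([
  {"linear": [0, 0, 0], "roll": 0, "hand": 0},
  {"linear": [0, 0, 0], "roll": 0, "hand": 0},
])

```text
time_s: 12.68
ee_pos: [0.4593, -0.1846, 0.0959]
tool_rot: [[-0.006, 1.0, 0.0], [1.0, 0.006, -0.0], [-0.0, 0.0, -1.0]]
ft_force: [0.6, 0.2, 5.3]
width: 0.0281
```

Call:
drive_tool([
  {"linear": [0, 0.3, -1.3], "roll": 0, "hand": 0},
  {"linear": [0, 0.7, -2.6], "roll": 0, "hand": 0},
  {"linear": [0, 1.1, -3.9], "roll": 0, "hand": 0},
  {"linear": [0, 1.6, -5.2], "roll": 0, "hand": 0},
  {"linear": [0, 2.2, -6.4], "roll": 0, "hand": 0},
  {"linear": [0, 2.9, -7.7], "roll": 0, "hand": 0},
  {"linear": [0, 3.5, -8.8], "roll": 0, "hand": 0},
  {"linear": [0, 4.3, -10.0], "roll": 0, "hand": 0},
])

```text
time_s: 13.68
ee_pos: [0.5018, -0.1841, 0.1963]
tool_rot: [[-0.006, 1.0, -0.002], [1.0, 0.006, 0.0], [0.0, -0.002, -1.0]]
ft_force: [-2.4, -2.7, -5.4]
width: 0.0282
```

```bash
python3 - <<'E'
from h import *
im,d=snap('side','side9');cv2.imwrite('pics/s9.png',cv2.resize(im[60:260,260:460],None,fx=2.9,fy=2.9,interpolation=2)[...,::-1])
im,d=snap('top','top9');cv2.imwrite('pics/t9.png',cv2.resize(im[120:270,310:480],None,fx=3.5,fy=3.5,interpolation=2)[...,::-1])
s=monitor.get_state();print(s['ee_pos'],s['ft_force'],s['width'])
E
```

```text
[ 0.50230342 -0.18410359  0.19689052] [-6.72616343 -2.60659258 -3.88719952] 0.027860684781857492
```

View pics/s9.png

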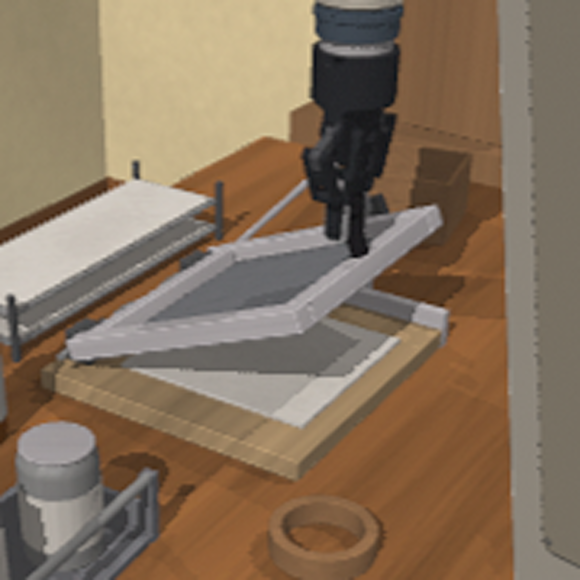

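View pics/t9.png

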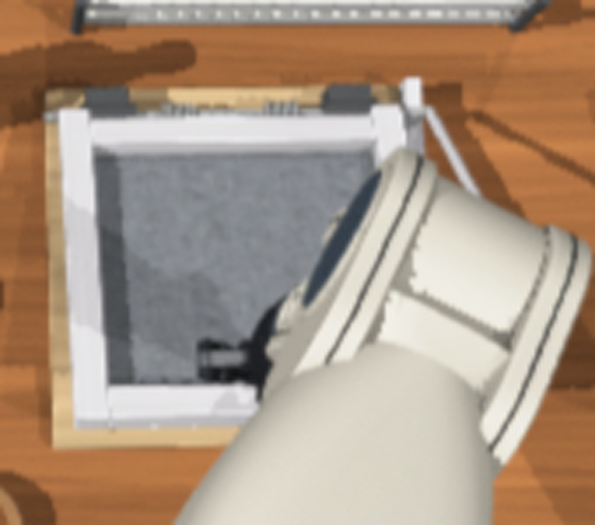

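The screen is up at roughly 0.4 rad and held by the knob. From here the near rail hides the pointer and the clip is partly covered at (378,203). So I'll take the mark angle by triangulating the clip in the opening pictures, and the screen angle from its visible rails.

```bash
python3 - <<'E'
from h import *
t=np.load('top0.npz')['im'];s=np.load('side0.npz')['im'];
a=cv2.resize(t[188:218,428:466],None,fx=14,fy=14,interpolation=0);b=cv2.resize(s[118:148,370:408],None,fx=14,fy=14,interpolation=0)
cv2.imwrite('pics/clip.png',np.vstack([a,b])[:, :, ::-1][:600] if 0 else cv2.resize(np.hstack([a,b]),(800,316),interpolation=0)[...,::-1])
cen={}
for n,im,(v0,v1,u0,u1),d in(('top',t,(192,214,436,456),0),('side',s,(123,141,376,398),0)):
    g=im.astype(int); dep=np.load(n+'0.npz')['d']; Q=cloud(n,dep)
    m=np.zeros(g.shape[:2],np.uint8); sub=g[v0:v1,u0:u1]; m[v0:v1,u0:u1]=((sub.max(-1)<115)&(sub.max(-1)-sub.min(-1)<20))
    k,l,st,ce=cv2.connectedComponentsWithStats(m); i=1+st[1:,4].argmax(); print(n,st[i],ce[i]); cen[n]=ce[i]
    for r in range(v0,v1): print(''.join('#' if l[r,c]==i else ('+' if m[r,c] else '.') for c in range(u0,u1)))
    p=Q[l==i];print(np.nanmedian(p,0),np.nanpercentile(p,10,axis=0),np.nanpercentile(p,90,axis=0))
Ps=[]
for n in('top','side'):
    m=camera_model(n);K=np.array([[m['fx'],0,m['cx']],[0,m['fy'],m['cy']],[0,0,1]]);Ps.append(K@np.c_[m['R'],m['t']])
X=cv2.triangulatePoints(Ps[0],Ps[1],cen['top'],cen['side']);X=(X[:3]/X[3]).ravel();print('tri',X,proj('top',X),proj('side',X))
e=X[[0,2]]-np.array([.7268,.046]);print(np.hypot(*e),np.arctan2(e[1],-e[0]))
E
```

```text
top [442 197  10  14  94] [446.34042553 204.36170213]
....................
....................
....................
....................
....................
.......#............
.......##...........
......###..#........
......########......
......########......
.......########.....
.......########.....
.......########.....
.......#########....
.......#########....
.......#########....
........#######.....
.....+..#######.....
....++..######......
....................
....................
....................
[ 0.56053901 -0.34851297  0.13693449] [ 0.54880375 -0.35634163  0.12635802] [ 0.5730416  -0.34418964  0.14321707]
side [380 127  14  10  94] [386.40425532 131.61702128]
......................
......................
......................
......................
.............###......
..........######......
.......##########.....
....#############.....
....#############.....
....##############....
.....#############....
.....###########......
.....#######..........
......####............
......................
......................
......................
......................
[ 0.56244297 -0.34603379  0.13084826] [ 0.54939587 -0.35177998  0.11928907] [ 0.57967228 -0.34275652  0.14195317]
tri [ 0.56313914 -0.35053615  0.12991704] (np.float64(446.01122347882307), np.float64(203.75336496391327)) (np.float64(386.9816056662374), np.float64(131.6384857170753))
0.18392103906998977 0.4737951862567979
```

View pics/clip.png

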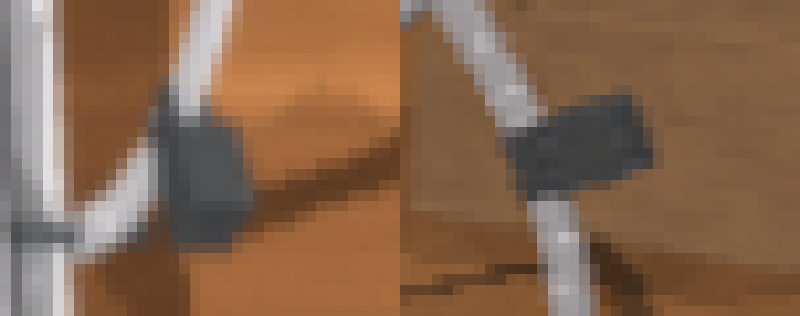

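```bash
python3 - <<'E'
from h import *
H=np.array([.7268,-.184,.046])
yaw=.008
def W(a,b,c): # press frame about hinge
    return H+np.array([a*np.cos(yaw)-b*np.sin(yaw),a*np.sin(yaw)+b*np.cos(yaw),c])
def S(r,b,n,th): return W(-r*np.cos(th)+n*np.sin(th),b,r*np.sin(th)+n*np.cos(th))
for nm,p in dict(FL=S(.28,.14,.011,0),FR=S(.28,-.14,.011,0),BL=S(0,.14,.011,0),BR=S(0,-.14,.011,0),knobtop=S(.2675,0,.065,0),ptr=S(.17,-.178,0,0)).items():
    print(nm,np.round(p,4),np.round(proj('top',p),1),np.round(proj('side',p),1))
for th in(.44,.47,.5,.53): print(th,[np.round(proj(n,S(.184,-.166,0,th)),1) for n in('top','side')])
z=np.load('side0.npz')['im'];cv2.imwrite('pics/e.png',cv2.resize(z[135:220,275:425],None,fx=5,fy=5,interpolation=2)[...,::-1])
E
```

```text
FL [ 0.4457 -0.0462  0.057 ] [330.  250.7] [369.  207.1]
FR [ 0.4479 -0.3262  0.057 ] [431.  248.8] [415.8 165.4]
BL [ 0.7257 -0.044   0.057 ] [327.7 151.7] [283.5 177.7]
BR [ 0.7279 -0.324   0.057 ] [425.4 150.5] [337.5 144.1]
knobtop [ 0.4593 -0.1861  0.111 ] [384.  244.2] [391.6 165.9]
ptr [ 0.5582 -0.3634  0.046 ] [440.9 209.7] [388.5 155.3]
0.44 [array([445.7, 204.6]), array([387.4, 133.3])]
0.47 [array([446.2, 203.4]), array([386.8, 131.7])]
0.5 [array([446.8, 202.2]), array([386.2, 130. ])]
0.53 [array([447.3, 200.9]), array([385.5, 128.4])]
```

View pics/e.png

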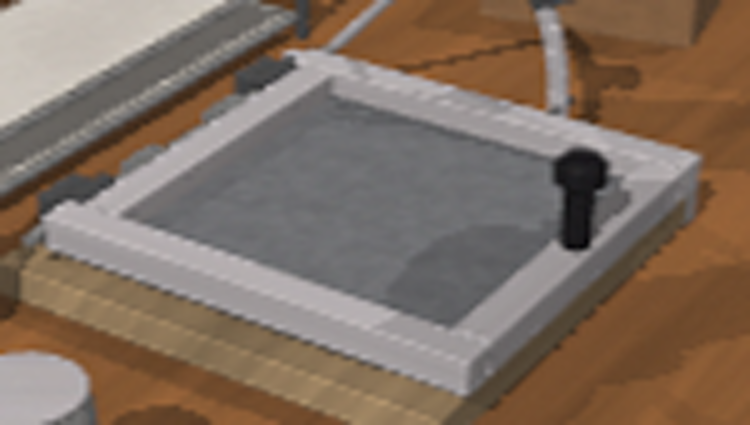

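```bash
cat >> h.py <<'E'
H=np.array([.7268,-.184,.046]); yaw=.008
def W(a,b,c): return H+np.array([a*np.cos(yaw)-b*np.sin(yaw),a*np.sin(yaw)+b*np.cos(yaw),c])
def S(r,b,n,th): return W(-r*np.cos(th)+n*np.sin(th),b,r*np.sin(th)+n*np.cos(th))
E
python3 - <<'E'
from h import *
for th in(.38,.40,.42,.44,.46,.48,.5,.52,.54): print(th,'strip',np.round(proj('side',S(.17,-.16,0,th)),1),np.round(proj('side',S(.17,-.166,0,th)),1),'FL',np.round(proj('side',S(.28,.14,.011,th)),1),'FR',np.round(proj('side',S(.28,-.14,.011,th)),1))
z=np.load('side9.npz');im=z['im'];cv2.imwrite('pics/f.png',cv2.resize(im[125:185,350:420],None,fx=8,fy=8,interpolation=2)[...,::-1])
P=cloud('side',z['d'])
# plane of screen: mesh pts
m=np.zeros(im.shape[:2],bool); m[150:158,320:360]=1
p=P[m];p=p[~np.isnan(p[:,0])];c=np.median(p,0);_,_,V=np.linalg.svd(p-p.mean(0));n=V[2]*np.sign(V[2][2]);print('mesh',c,n,np.arctan2(n[0],n[2]))
E
```

```text
0.38 strip [383.7 138. ] [384.6 137.3] FL [362.2 168.4] FR [411.7 131.4]
0.4 strip [383.4 137. ] [384.3 136.3] FL [361.5 166.3] FR [411.1 129.6]
0.42 strip [383.1 135.9] [384.  135.3] FL [360.7 164.2] FR [410.5 127.7]
0.44 strip [382.7 134.9] [383.6 134.3] FL [359.8 162.1] FR [409.8 125.9]
0.46 strip [382.4 133.9] [383.3 133.2] FL [359. 160.] FR [409.1 124.1]
0.48 strip [382.  132.8] [382.9 132.2] FL [358.  157.9] FR [408.4 122.3]
0.5 strip [381.6 131.8] [382.5 131.2] FL [357.1 155.8] FR [407.7 120.5]
0.52 strip [381.1 130.8] [382.1 130.2] FL [356.1 153.7] FR [406.9 118.7]
0.54 strip [380.7 129.8] [381.6 129.2] FL [355.1 151.6] FR [406.1 117. ]
mesh [ 0.67213482 -0.23844938  0.06925705] [ 0.27796298 -0.13265455  0.95138812] 0.28425396018968313
```

View pics/f.png

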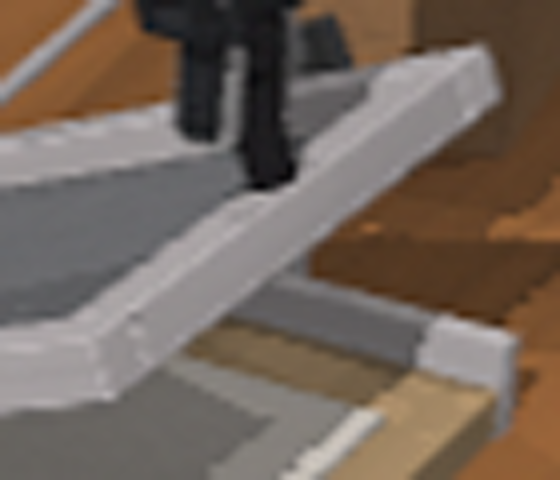

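The front corners read (362.0,167.4) and (410.4,130.1). After the bias seen at flat, both put the screen at about 0.40 rad, as commanded. The clip estimates are 0.474 (triangulated), 0.49 (strip crossings) and 0.48–0.50 (depth), so I'll aim for 0.485.

Call:
drive_tool([
  {"linear": [0, 0.4, -0.6], "roll": 0, "hand": 0},
  {"linear": [0, 0.9, -1.2], "roll": 0, "hand": 0},
  {"linear": [0, 1.4, -1.8], "roll": 0, "hand": 0},
  {"linear": [0, 1.4, -1.8], "roll": 0, "hand": 0},
  {"linear": [0, 1.4, -1.8], "roll": 0, "hand": 0},
  {"linear": [0, 1.4, -1.8], "roll": 0, "hand": 0},
])

```text
time_s: 14.52
ee_pos: [0.5152, -0.184, 0.2138]
tool_rot: [[-0.006, 1.0, -0.002], [1.0, 0.006, 0.0], [0.0, -0.002, -1.0]]
ft_force: [-8.1, -3.5, -1.3]
width: 0.028
```

```bash
python3 - <<'E'
from h import *
im,d=snap('side','side10');cv2.imwrite('pics/g.png',cv2.resize(im[105:175,345:420],None,fx=8,fy=8,interpolation=2)[...,::-1])
im,d=snap('top','top10');cv2.imwrite('pics/t10.png',cv2.resize(im[120:270,310:480],None,fx=3.5,fy=3.5,interpolation=2)[...,::-1])
s=monitor.get_state();print(s['time_s'],s['ee_pos'],s['ft_force'],s['width'],s['qvel'])
E
```

```text
14.625 [ 0.51513375 -0.18400971  0.21380599] [-7.48214665 -3.00378801 -0.8835642 ] 0.02777500643884522 [ 0.00063779  0.0007271  -0.00025945  0.00059512 -0.00014033  0.00092732]
```

View pics/g.png

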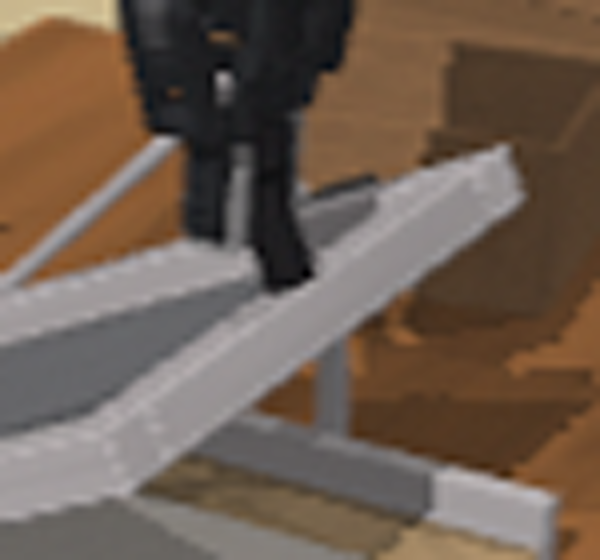

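View pics/t10.png

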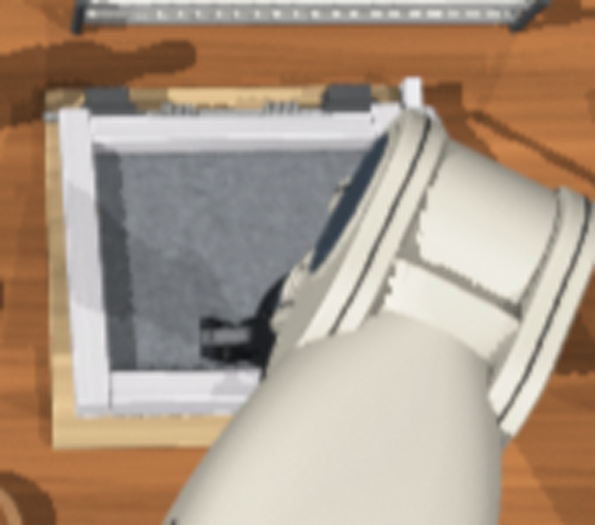

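```bash
python3 - <<'E'
from h import *
Ps=[]
for n in('top','side'):
    m=camera_model(n);K=np.array([[m['fx'],0,m['cx']],[0,m['fy'],m['cy']],[0,0,1]]);Ps.append(K@np.c_[m['R'],m['t']])
for a,b in(((446.34,204.36),(386.40,131.62)),((447.5,204.16),(387.3,130.8))):
  X=cv2.triangulatePoints(Ps[0],Ps[1],np.array(a),np.array(b));X=(X[:3]/X[3]).ravel();e=X[[0,2]]-H[[0,2]];print(X,np.hypot(*e),np.arctan2(e[1],-e[0]),proj('top',X),proj('side',X))
# visible clip mask top-edge check between side0 and side10
im=np.load('side10.npz')['im'];print(monitor.get_state()['time_s'])
z=np.load('side8.npz')
E
```

```text
[ 0.56314922 -0.35053778  0.12990422] 0.18390620996213616 0.47375816241008945 (np.float64(446.0100435937449), np.float64(203.7502782435312)) (np.float64(386.9786676832059), np.float64(131.64151090650347))
[ 0.56263279 -0.35338436  0.13177607] 0.18522528654110337 0.4814789270937219 (np.float64(447.32361109928013), np.float64(203.83299668795598)) (np.float64(387.60948063786026), np.float64(130.81177169167057))
14.625
```

Bias-corrected triangulation gives a mark of 0.481 rad and the screen reads about 0.484. I'll hold for a second, then check for slip and check the rest of the bench.

Call:
drive_tool([
  {"linear": [0, 0, 0], "roll": 0, "hand": 0},
  {"linear": [0, 0, 0], "roll": 0, "hand": 0},
  {"linear": [0, 0, 0], "roll": 0, "hand": 0},
  {"linear": [0, 0, 0], "roll": 0, "hand": 0},
  {"linear": [0, 0, 0], "roll": 0, "hand": 0},
  {"linear": [0, 0, 0], "roll": 0, "hand": 0},
  {"linear": [0, 0, 0], "roll": 0, "hand": 0},
  {"linear": [0, 0, 0], "roll": 0, "hand": 0},
])

```text
time_s: 15.62
ee_pos: [0.5151, -0.184, 0.2138]
tool_rot: [[-0.006, 1.0, -0.002], [1.0, 0.006, 0.0], [0.0, -0.002, -1.0]]
ft_force: [-7.8, -2.7, -3.0]
width: 0.0279
```

```bash
python3 - <<'E'
from h import *
im,d=snap('side','side11'); a=np.load('side10.npz')['im'];print('diff',np.abs(im.astype(int)-a).max(-1)[105:175,345:420].mean())
im2,_=snap('top','top11')
cv2.imwrite('pics/all.png',np.vstack([cv2.resize(im[60:300,170:430],(433,400)),])[...,::-1]);cv2.imwrite('pics/all2.png',im2[100:320,140:460][...,::-1])
s=monitor.get_state();print(s['time_s'],s['ee_pos'],s['ft_force'],s['width'])
E
```

```text
diff 1.0961904761904762
15.725 [ 0.51512717 -0.18399133  0.21379426] [-6.30964081 -2.10220317 -2.82464218] 0.027670632122518725
```

View pics/all.png

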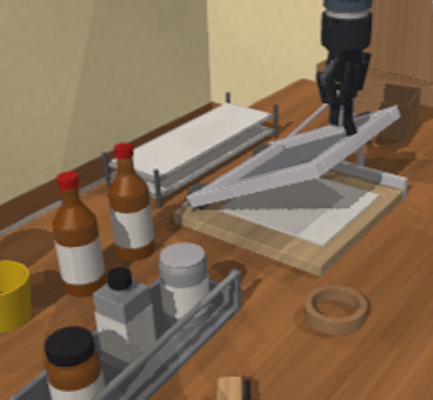

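View pics/all2.png

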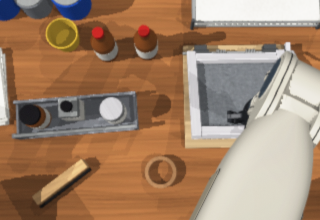

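The can stands in the gap (top crop (67,107)), all bystanders are in place, and the screen and tool stayed still over the last second. I'll hand it in.

```bash
python3 -c "
from workcell import job
print(job.sign_off())"
```

```text
the job is handed in; nothing more can be done
None
```

I stood the ink can upright on the rack floor between the jar and the tin and let go of it. Then I lifted the screen by its knob to the clip and handed the job in still holding it there, at about 16 s of the 54 s.

- **Can:** the last pictures show it standing upright on the floor, with the jar, tin and other bystanders where they were.
- **Angle:** the screen's front corners put it at about 0.484 rad. My clip estimates ran from 0.474 to about 0.50 rad, with 0.481 the best after correcting for camera bias.
- **Not seen directly:** the screen's rail and the arm hid the pointer in both cameras once the screen was up. The match with the clip is therefore worked out from measured angles, and I put it within about ±0.01 rad.
- **Grip:** the pads closed on the knob's head, because they did not fit under it around the stem. I set the grip to 60 N; over a 1 s hold the tool did not move and the picture barely changed.

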